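Fetch the pickle jar from behind the tumbler and canister

TASK

Get the pickle jar out onto the thali. First take the yellow scoop off the thali and snap its handle down, bowl upward, into the empty spring clip of the tool rail; then set the tumbler and the canister standing on the grey side tray without shifting the jar, and only when both are there lift the jar out and set it down gently, upright, inside the circle in the middle of the thali. After that put the tumbler and the canister back, each standing on the very spot on the shelf where it stood before, and leave the little bowl and the mortar alone.

Things in the scene. Friction and masses are not known exactly. Their poses are not given: they have to be found in the camera images.
- scoop: Yellow plastic scoop, 60 g, lying bowl-up on the thali. Straight round handle, 16 mm diameter, free from x = -55 to +55 mm along its own x axis; beyond -55 an end disc 36 mm across, 6 mm thick; from x = +55 to +115 the flat-bottomed bowl, 50 mm wide, 36 mm high. Origin: below the middle of the handle, in the plane of the bowl's underside; the handle's axis is 18 mm above the origin. z up.
- tumbler: Tall open steel drinking tumbler, 130 mm high, 54 mm across at the foot and 64 mm at the rim (about 60 mm at 100 mm height), 0.18 kg. Stands at one of the two front places of the shelf (left or right varies). Origin: centre of its underside; z up.
- canister: Closed steel spice canister, 130 mm high with the small knob (16 mm) on its lid; straight body 60 mm across up to 100 mm, lid 62 mm across from 100 to 108 mm, 0.28 kg. Stands at the other front place of the shelf. Origin: centre of its underside; z up.
- jar: Short amber glass pickle jar with steel lid, 58 mm across, 80 mm high, 0.3 kg, at the back of the shelf behind and between tumbler and canister, about 7 mm from each, so that a gripper's body cannot come down to it while they stand there. Origin: centre of its underside; z up.
- shelf: Fixed low angle-iron shelf, 140 mm (x) by 220 mm (y), flat top 70 mm above its origin, with upstanding lips 8 mm high along its front (-x) and rear (+x) edges. The front places, each marked by a flat round pad 84 mm across, are centred at x = -23, y = +50 and -50 mm; the jar's place at x = +22, y = 0. +x points away from the robot, to the back. Origin: centre of its footprint, on the table.
- tray: Fixed grey plastic side tray in front of the shelf, 120 mm (x) by 230 mm (y), floor 4 mm above the table, rim 12 mm high and 4 mm thick. Has room for both tumbler and canister, for example at y = +55 and -55 mm. Origin: centre of its underside; z up.
- thali: Fixed round steel thali (plate), 250 mm across, flat floor 224 mm across and 3 mm above the origin, rim 18 mm high. A flat circle 84 mm across is marked in the middle of the floor. Origin: centre of its underside; z up.
- clip_free: The empty one of 3 spring clips 60 mm apart on a rail. Origin: underside centre of its foot (44x100x8 mm). Push a 16 mm handle, lying along its y (bowl to either side), straight down between jaw pairs at y = -40 and +40 mm (10 mm long, mouth 34 mm wide at z 68, 13 mm at z 52); it snaps in (5-8 N), axis resting at z 45. Between the pairs nothing is above z 17. Fits up to 15 mm off centre in y.
- katori: Bystander: small steel bowl, 84 mm across, 40 mm high. Leave alone. Origin: centre of its underside.
- mortar: Bystander: little pale stone mortar, 80 mm across, 55 mm high. Leave alone. Origin: centre of its underside.
There are look-alikes about, which are no part of the job. What is shaped like the tumbler but green or orange is not meant.

How it is judged:
By the outcome, as a careful person would: the job done as asked, in the order asked, and still so for the second after the job is handed in, with the robot touching nothing.
It also fails if it takes over 144 s, if anything falls off the work surface, if the arm or the gripper's body presses on something with over 40 N, if the wrist force passes 120 N, or if a joint passes its speed limit or range.

ROBOT

A 6-joint arm with a two-finger parallel gripper is mounted at the origin on the work surface. World frame = base frame: x ahead of the robot, y to its left, z up, the work surface at z = 0. Lengths are in m, angles in degrees, forces in N, time in s.
With the tool pointing down it reaches from about 0.325 to 0.85 m from the base axis. Payload 15.5 kg.
Tool frame: the origin (TCP) lies between the finger pads; the fingertips stand 14 mm ahead of it and the grasp point (between the pads) lies 5 mm behind it; z points along the fingers, y is the line along which they close (so a half turn about z gives the same grasp; the last joint's range is limited). The gripper opens to 91 mm and grips with 3 to 60 N. Pads are 32 mm wide; open, the fingers measure 118 mm over their backs; the gripper's body (76 mm by 178 mm) begins 60 mm behind the grasp point.
Start: joints at [62.768, 28.281, 77.091, -0, 74.628, -5.472], TCP at [0.232, 0.58, 0.228] pointing down, gripper open.
Joint ranges: [-166.48, 166.48], [-47.26, 123.95], [12.59, 153.08], [-70.14, 250.14], [6.76, 159.57], [-176.63, 176.63]. Speed limits (degrees/s): [108.29, 108.29, 147.25, 172.46, 172.46, 172.46].

INTERFACE

Orientations are given as a 3x3 rotation matrix whose columns are the frame's x, y, z axes.
In Python, from plant import * gives the robot as it stands.
- The arm moves only by the shell command python3 -m pendant 'ROWS'. ROWS is JSON, a list of rows, each a list of 7 numbers: the shift along the tool's x, y, z in units of 30 mm (1.0 is 30 mm), then the turn, a rotation vector about the tool's x, y, z in degrees, then the finger opening in mm, from 0 to 91.2. A call has 1 to 20 rows; each row shifts and turns the commanded pose from where the row before left it, along the tool's axes as they then stand; what a row does not reach is not made up. A row lasts 1/12 s, in which the tool goes at most 41.7 mm and 7.16 degrees, less where a joint would pass 70% of its speed; a pose out of reach is approached as far as the arm can. A call is refused whole if a number of a shift passes 1 or a number of a turn 7.16, either way. A call with a gripper value outside its range is refused whole. The fingers move at their own pace and stop on an object; the grip force is fixed at half the most. Time passes only in rows, so rows that do not move let the fingers close. It gives the time, the measured TCP pose, the force, the opening and the grip force at its end, in the units of the state.
- get_state(): the state, without advancing time (a new reading comes with each control period).
- grab_frame(name): name is "side" or "top"; returns a dict with "image" (420x560x3 uint8, red, green, blue), "z_map" (420x560 float32, m along the optical axis (not along the pixel's ray), 0 where there is no reading), "fx", "fy", "cx", "cy" (pixels), "k1" (the pictures are not rectified: a ray, as slopes to the right and down, at radius r is drawn at 1 + k1 r^2 times it, then the intrinsics apply), "cam_to_world" (4x4, takes a point from camera to world coordinates). Camera axes: x right, y up, looking along -z (the intrinsics and any distortion apply to the point x, -y, -z); pixel columns grow to the right and rows downward; lengths in m; the calibration is good to about 2 mm. A picture is of the moment at which its call begins.
- sign_off(): hands the job in; it is judged then, once.
The state is a dict: "t": time; "qpos": joint angles; "joint_vel": joint speeds; "effort": joint torques, N m; "position": TCP position; "tool_rot": TCP orientation; "contact_force": force on the tool from outside, world axes, zero at the start; "torque": the same for the moment, N m; "gripper_width": finger opening in m; "grasp_force": force on a finger pad.
Only numpy, scipy, OpenCV 4.12 (cv2) and the standard library are available. Lean on these libraries where they do the work, as an engineer would, in place of code of your own. Each camera call takes 0.05 s, during which the arm holds its last target. There are 200 camera calls.

## Working session

There is one attempt and no reset: what is moved stays moved. The work goes in short steps, Python scripts to look and compute and a shell command to move; the robot and the scene stay as the last step left them, time stands still between calls to the robot, and variables do not carry over. Pictures are saved under pics/ and viewed, at most 14 in all, crops included, and the job is handed in when it is done.

```bash
ls; mkdir -p pics; cat > h.py <<'E'
from plant import *
import numpy as np, cv2
def cloud(f):
    z=f["z_map"]; h,w=z.shape
    u,v=np.meshgrid(np.arange(w),np.arange(h))
    K=np.array([[f["fx"],0,f["cx"]],[0,f["fy"],f["cy"]],[0,0,1.]])
    p=cv2.undistortPoints(np.stack([u,v],-1).reshape(-1,1,2).astype(float),K,np.array([f["k1"],0,0,0.,0])).reshape(h,w,2)
    P=np.stack([p[...,0]*z,-p[...,1]*z,-z,np.ones_like(z)],-1)@f["cam_to_world"].T
    P=P[...,:3]; P[z==0]=np.nan
    return P
def save(n,im): cv2.imwrite(f"pics/{n}.png",im[...,::-1])
E
python3 - <<'E'
from h import *
for n in("top","side"):
    f=grab_frame(n); save(n+"0",f["image"]); np.savez(n+"0.npz",P=cloud(f),im=f["image"]); print(n,f["k1"],np.round(f["cam_to_world"],2).tolist())
s=get_state(); print(s)
E
```

```text
pics
top 0.03418748797840796 [[-0.0, 0.98, -0.18, 0.38], [-1.0, 0.0, 0.02, 0.04], [0.02, 0.18, 0.98, 1.44], [0.0, 0.0, 0.0, 1.0]]
side -0.07393247432004761 [[0.94, 0.25, -0.22, 0.33], [-0.33, 0.68, -0.65, -0.8], [-0.01, 0.69, 0.73, 0.98], [0.0, 0.0, 0.0, 1.0]]
{'t': 0.1, 'qpos': array([ 6.27682838e+01,  2.83129160e+01,  7.71230102e+01,  1.01968049e-03,
        7.46289090e+01, -5.47065433e+00]), 'joint_vel': array([-0.01977325,  0.00321849, -0.13682975, -0.05516271, -0.00532436,
       -0.01603545]), 'effort': array([ 2.05943514e-03, -8.80235910e+01, -3.82549095e+01,  7.09103979e-02,
        4.82139678e-02, -5.85183579e-05]), 'position': array([0.23154169, 0.58017888, 0.22738398]), 'tool_rot': array([[-9.28736208e-01,  3.70740842e-01, -5.33061720e-04],
       [ 3.70741204e-01,  9.28735680e-01, -9.98313988e-04],
       [ 1.24957670e-04, -1.12479829e-03, -9.99999360e-01]]), 'contact_force': array([0.96908882, 0.4195865 , 0.07128671]), 'torque': array([ 0.01753483, -0.02747314, -0.00709004]), 'grasp_force': 0.0, 'gripper_width': 0.09121887162014308}
```

View pics/top0.png

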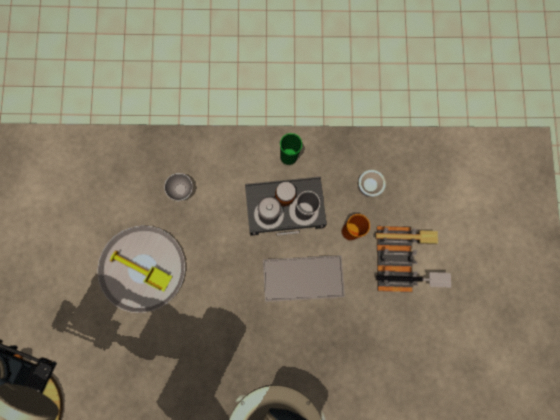

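View pics/side0.png

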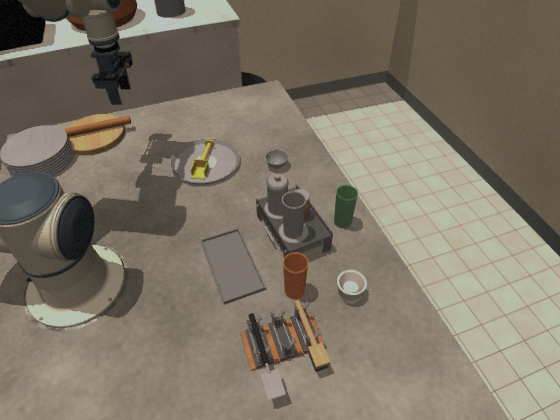

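```bash
cat > m.py <<'E'
from h import *
D={n:np.load(n+"0.npz") for n in("top","side")}
def at(n,u,v): return np.round(D[n]["P"][v,u],3)
T=D["top"]["P"]
for nm,u,v in [("katori",178,186),("knob",269,207),("jar",286,191),("tumrim",297,207),("green",291,136),("mortar",372,186),("thali",170,240),("tray",303,278),("table",220,300),("clipmid",397,257),("orange",357,226)]: print(nm,at("top",u,v))
def pts(c,r,z0,z1):
    o={}
    for n in D:
        P=D[n]["P"].reshape(-1,3); im=D[n]["im"].reshape(-1,3).astype(int)
        m=(np.hypot(P[:,0]-c[0],P[:,1]-c[1])<r)&(P[:,2]>z0)&(P[:,2]<z1)
        o[n]=(P[m],im[m])
    return o
def circ(p,R=None):
    from scipy.optimize import least_squares
    x0=[*p[:,:2].mean(0)]+([] if R else [.05])
    s=least_squares(lambda q:np.hypot(p[:,0]-q[0],p[:,1]-q[1])-(R or q[2]),x0,loss="soft_l1",f_scale=.002)
    return np.round(s.x,4),len(p)
def rect(p):
    (c,s,a)=cv2.minAreaRect((p[:,:2]*1000).astype(np.float32)); return np.round(c,1),np.round(s,1),round(a,1)
E
python3 - <<'E'
from m import *
E
```

```text
katori [0.705 0.289 0.004]
knob [0.606 0.019 0.196]
jar [ 0.659 -0.027  0.15 ]
tumrim [ 0.606 -0.053  0.199]
green [ 0.828 -0.044  0.107]
mortar [ 0.7   -0.287  0.032]
thali [0.543 0.308 0.   ]
tray [ 0.432 -0.082 -0.001]
table [ 0.369  0.159 -0.003]
clipmid [ 0.492 -0.356  0.017]
orange [ 0.584 -0.244  0.007]
```

```bash
cat > meas.py <<'E'
from m import *
for n in D:
    print("==",n)
    g=lambda c,r,a,b:pts(c,r,a,b)[n][0]
    print("table z",np.nanmedian(g((.37,.16),.03,-.02,.02)[:,2]))
    print("knob",np.median(g((.606,.02),.02,.188,.21),0).round(4))
    print("canlid",circ(g((.606,.022),.045,.168,.185),.031), np.median(g((.606,.022),.045,.168,.185)[:,2]))
    p=g((.61,-.07),.05,.185,.215); print("tumrim",circ(p),circ(p,.031))
    p=g((.65,-.02),.045,.14,.16); print("jar",circ(p),p.mean(0).round(4),rect(p))
    p=g((.61,-.025),.16,.055,.085); print("shelf",rect(p))
    p=g((.44,-.07),.16,.006,.02); print("tray",rect(p),len(p))
    p=g((.48,.35),.16,.012,.028); r=np.hypot(*(p[:,:2]-p[:,:2].mean(0)).T); print("thali",circ(p[r>.1]))
    P,im=pts((.48,.35),.14,-.01,.06)[n]; y=(im[:,0]>110)&(im[:,1]>110)&(im[:,2]<60); q=P[y]
    print("scoop",rect(q),len(q),q[:,2].min(),q[:,2].max())
    c,ev=q[:,:2].mean(0),np.linalg.eigh(np.cov(q[:,:2].T))[1][:,1]; s=(q[:,:2]-c)@ev; d=(q[:,:2]-c)@np.array([-ev[1],ev[0]])
    if ev[1]>0: ev=-ev; s=-s
    print(" ",c.round(4),ev.round(4),"range",s.min().round(4),s.max().round(4))
    for a in np.arange(-.12,.12,.01):
        m=(s>=a)&(s<a+.01)
        if m.sum(): k=q[m]; print("  ",a.round(2),k[:,:2].mean(0).round(4),"z",k[:,2].max().round(3),"w",np.ptp((k[:,:2]-c)@np.array([-ev[1],ev[0]])).round(3))
    p=g((.56,-.24),.06,.11,.15); print("orange",circ(p),p.mean(0).round(3))
    for a,b in((.004,.012),(.06,.075),(.035,.06)):
        p=g((.49,-.36),.14,a,b); print("clip",a,rect(p),len(p))
im=D["top"]["im"]; c=cv2.resize(im[215:305,345:465],None,fx=6,fy=6,interpolation=cv2.INTER_CUBIC); save("cliptop",c)
im=D["side"]["im"]; c=cv2.resize(im[240:400,230:370],None,fx=3.7,fy=3.7,interpolation=cv2.INTER_CUBIC)
save("clipside",c)
E
python3 meas.py
```

```text
katori [0.705 0.289 0.004]
knob [0.606 0.019 0.196]
jar [ 0.659 -0.027  0.15 ]
tumrim [ 0.606 -0.053  0.199]
green [ 0.828 -0.044  0.107]
mortar [ 0.7   -0.287  0.032]
thali [0.543 0.308 0.   ]
tray [ 0.432 -0.082 -0.001]
table [ 0.369  0.159 -0.003]
clipmid [ 0.492 -0.356  0.017]
orange [ 0.584 -0.244  0.007]
== top
table z -0.001773885522832419
knob [0.6081 0.0195 0.1962]
canlid (array([0.6098, 0.0182]), 314) 0.18179200355779546
tumrim (array([ 0.6183, -0.0806,  0.0296]), 134) (array([ 0.6179, -0.0805]), 134)
jar (array([ 0.6598, -0.0256,  0.0185]), 287) [ 0.6594 -0.026   0.149 ] (array([659. , -32.5]), array([65.1, 50.3]), 81.5)
shelf (array([637.4, -28.3]), array([144.1, 220.7]), 6.0)
tray (array([442.5, -72.9]), array([294.1, 284. ]), 32.6) 843
thali (array([0.4601, 0.3842, 0.1216]), 474)
scoop (array([457.1, 386.8]), array([173.2,  49.7]), 63.7) 512 -0.0023249805387006717 0.04274855975888814
  [0.4452 0.3635] [-0.4567 -0.8896] range -0.1128 0.0606
   -0.12 [0.4967 0.4623] z 0.036 w 0.018
   -0.11 [0.4912 0.4582] z 0.034 w 0.016
   -0.1 [0.4886 0.4478] z 0.03 w 0.011
   -0.09 [0
[... 1826 characters left out ...]
.4069] z 0.025 w 0.002
   -0.03 [0.4683 0.4012] z 0.023 w 0.0
   -0.02 [0.4622 0.3891] z 0.03 w 0.001
   -0.01 [0.4572 0.3799] z 0.025 w 0.003
   0.01 [0.4388 0.3613] z 0.036 w 0.02
   0.02 [0.4407 0.3555] z 0.04 w 0.047
   0.03 [0.4352 0.3442] z 0.032 w 0.048
   0.04 [0.4339 0.3346] z 0.034 w 0.045
   0.05 [0.4211 0.3292] z 0.029 w 0.042
   0.06 [0.4233 0.3157] z 0.034 w 0.048
   0.07 [0.4359 0.2993] z 0.004 w 0.0
orange (array([ 0.5681, -0.2249,  0.0295]), 292) [ 0.569 -0.224  0.123]
clip 0.004 (array([ 485.9, -356.7]), array([275. , 253.8]), 49.3) 935
clip 0.06 (array([ 490.3, -342.9]), array([233.7, 162.4]), 85.9) 680
clip 0.035 (array([ 490.1, -360.4]), array([265.3, 159. ]), 86.5) 1330
```

View pics/cliptop.png

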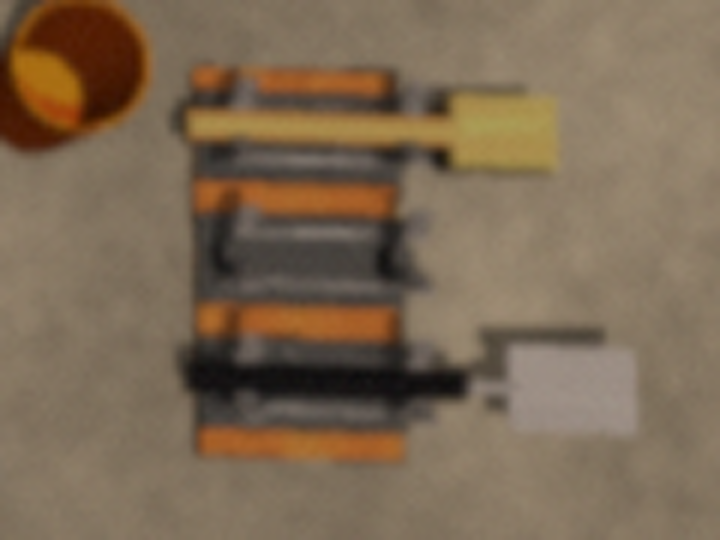

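View pics/clipside.png

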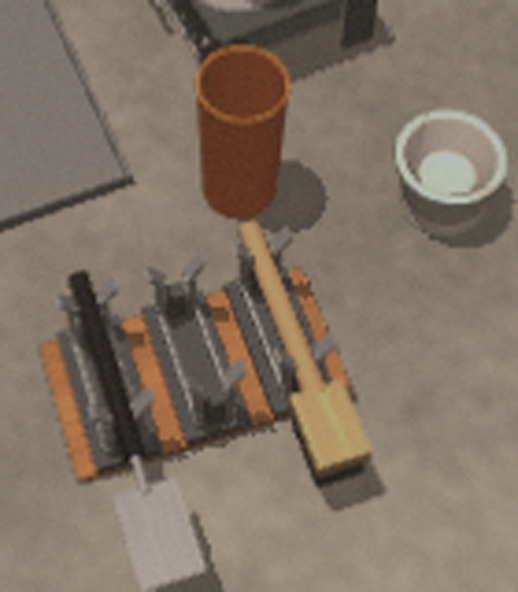

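The top view shows the thali at (144,268) with the scoop on it, the canister at (269,208), the tumbler at (306,205) and the jar at (286,193). The tray is at (304,278). The middle clip at (396,257) is the empty one. The orange and green tumblers are decoys. I'll turn the tool for the scoop now and work out the clip and tray from the saved clouds.

```bash
cat > plan.py <<'E'
import sys
from plant import *
import numpy as np
def plan(x,y,z,yaw):
    s=get_state(); p=s["position"]; R=s["tool_rot"]; c=np.degrees(np.arctan2(R[1,1],R[0,1]))
    turn=-((yaw-c+180)%360-180)   # about tool z (down)
    a=np.radians(yaw); Y=np.array([np.cos(a),np.sin(a),0]); Z=np.array([0,0,-1.]); X=np.cross(Y,Z)
    d=(np.array([x,y,z])-p)/.03
    print("at",p.round(4),"yaw %.1f"%c,"tilt",R[:2,2].round(4),"w %.4f"%s["gripper_width"],"t %.1f"%s["t"],"F",s["contact_force"].round(1))
    print("turn %.1f  shift units x %.2f y %.2f z %.2f"%(turn,d@X,d@Y,d@Z))
if __name__=="__main__": plan(*map(float,sys.argv[1:5]))
E
python3 -m pendant '[[0,0,0,0,0,6.8,91],[0,0,0,0,0,6.8,91],[0,0,0,0,0,6.8,91],[0,0,0,0,0,6.8,91],[0,0,0,0,0,6.8,91],[0,0,0,0,0,6.8,91],[0,0,0,0,0,6.8,91],[0,0,0,0,0,6.8,91],[0,0,0,0,0,6.8,91],[0,0,0,0,0,6.8,91],[0,0,0,0,0,6.8,91],[0,0,0,0,0,6.8,91],[0,0,0,0,0,6.8,91],[0,0,0,0,0,6.8,91]]'
python3 plan.py .4695 .410 .06 -27.3
python3 - <<'E' | sed 1,11d
from m import *
for n in D:
    P=D[n]["P"].reshape(-1,3); im=D[n]["im"].reshape(-1,3).astype(int); hsv=cv2.cvtColor(D[n]["im"],cv2.COLOR_RGB2HSV).reshape(-1,3)
    box=lambda x0,x1,y0,y1,z0,z1:(P[:,0]>x0)&(P[:,0]<x1)&(P[:,1]>y0)&(P[:,1]<y1)&(P[:,2]>z0)&(P[:,2]<z1)
    print(n)
    for nm,xa,xb in(("yellow",.535,.57),("black",.41,.45)):
        q=P[box(xa,xb,-.395,-.32,.045,.07)]; 
        if len(q)>5: print(nm,len(q),"line x=a*(y+.357)+b",np.polyfit(q[:,1]+.357,q[:,0],1).round(4),"top z",np.percentile(q[:,2],90).round(4))
    q=P[box(.45,.53,-.45,-.27,.04,.075)]; print("jaws mid",len(q),rect(q),q.mean(0).round(4),q[:,2].max())
    for s in(q[q[:,1]>-.357],q[q[:,1]<-.357]): print("  ",s.mean(0).round(4),s.min(0).round(3),s.max(0).round(3))
    q=P[box(.47,.51,-.385,-.33,-.01,.03)]; print("foot z",np.percentile(q[:,2],[10,50,90]).round(4))
    o=(hsv[:,0]<15)&(hsv[:,1]>130)&(hsv[:,2]>90)&box(.38,.6,-.45,-.29,-.01,.03); print("rail",rect(P[o]),np.median(P[o][:,2]))
    v=hsv[:,1].reshape(D[n]["im"].shape[:2]); 
T=D["top"]["P"]
for u,v in((265,260),(341,257),(343,297),(266,300)): print(u,v,T[v,u].round(4))
im=D["top"]["im"].astype(int); print([tuple(im[278,u]) for u in(258,261,264,266,268,300)])
E
```

```text
t: 1.27
position: [0.2316, 0.5802, 0.2276]
tool_rot: [[0.459, 0.889, -0.0], [0.889, -0.459, -0.001], [-0.001, -0.0, -1.0]]
contact_force: [0.2, 0.3, 0.2]
gripper_width: 0.0908
grasp_force: 0.0
at [0.2316 0.5802 0.2276] yaw -27.3 tilt [-0.0004 -0.0007] w 0.0908 t 1.3 F [0.2 0.3 0.2]
turn 0.0  shift units x -1.41 y 9.65 z 5.59
top
yellow 178 line x=a*(y+.357)+b [-0.0026  0.5497] top z 0.0644
black 163 line x=a*(y+.357)+b [0.0505 0.4289] top z 0.0627
jaws mid 116 (array([ 501.6, -350.2]), array([94.4, 59. ]), 88.3) [ 0.4926 -0.355   0.059 ] 0.07463518040720785
   [ 0.4927 -0.3085  0.0589] [ 0.473 -0.314  0.041] [ 0.51  -0.303  0.075]
   [ 0.4925 -0.389   0.0591] [ 0.471 -0.397  0.04 ] [ 0.53  -0.382  0.074]
foot z [0.0116 0.0159 0.0233]
rail (array([ 489.6, -349.6]), array([100. , 190.4]), 88.9) 0.007293169530383947
side
yellow 208 line x=a*(y+.357)+b [-0.016   0.5475] top z 0.0628
black 213 line x=a*(y+.357)+b [-0.0046  0.4274] top z 0.0646
jaws mid 188 (array([ 498.9, -377.4]), array([ 61.7, 145.1]), 0.2) [ 0.4944 -0.3632  0.0576] 0.07492108425967325
   [ 0.4896 -0.3122  0.0589] [ 0.471 -0.318  0.041] [ 0.506 -0.305  0.075]
   [ 0.4979 -0.4018  0.0566] [ 0.468 -0.45   0.041] [ 0.53  -0.385  0.075]
foot z [0.0137 0.0163 0.0239]
rail (array([ 488.3, -351.2]), array([ 98.9, 188.9]), 88.7) 0.008036892829860087
265 260 [0.4833 0.0288 0.0109]
341 257 [ 0.4921 -0.1932  0.0111]
343 297 [ 0.3773 -0.1983 -0.0044]
266 300 [0.369  0.0258 0.0063]
[(np.int64(130), np.int64(115), np.int64(95)), (np.int64(134), np.int64(120), np.int64(99)), (np.int64(130), np.int64(117), np.int64(105)), (np.int64(129), np.int64(118), np.int64(109)), (np.int64(140), np.int64(128), np.int64(119)), (np.int64(137), np.int64(124), np.int64(114))]
```

```bash
python3 -m pendant '[[-0.14,0.96,0,0,0,0,60],[-0.14,0.96,0,0,0,0,60],[-0.14,0.96,0,0,0,0,60],[-0.14,0.97,0,0,0,0,60],[-0.14,0.97,0,0,0,0,60],[-0.14,0.97,0,0,0,0,60],[-0.14,0.97,0,0,0,0,60],[-0.14,0.97,0,0,0,0,60],[-0.14,0.96,0,0,0,0,60],[-0.15,0.96,0,0,0,0,60],[0,0,0.8,0,0,0,60],[0,0,0.8,0,0,0,60],[0,0,0.8,0,0,0,60],[0,0,0.8,0,0,0,60],[0,0,0.8,0,0,0,60],[0,0,0.8,0,0,0,60],[0,0,0.8,0,0,0,60]]' | head -2
python3 plan.py .4695 .410 .020 -27.3
python3 - <<'E'
from h import *
f=grab_frame("top"); save("a1",cv2.resize(f["image"][210:320,80:220],None,fx=5,fy=5))
E
```

```text
t: 2.68
position: [0.4703, 0.4113, 0.0586]
at [0.4703 0.4113 0.0586] yaw -27.0 tilt [-0.0004 -0.0003] w 0.0601 t 2.7 F [0.4 0.7 0.3]
turn 0.3  shift units x -0.05 y -0.00 z 1.29
```

View pics/a1.png

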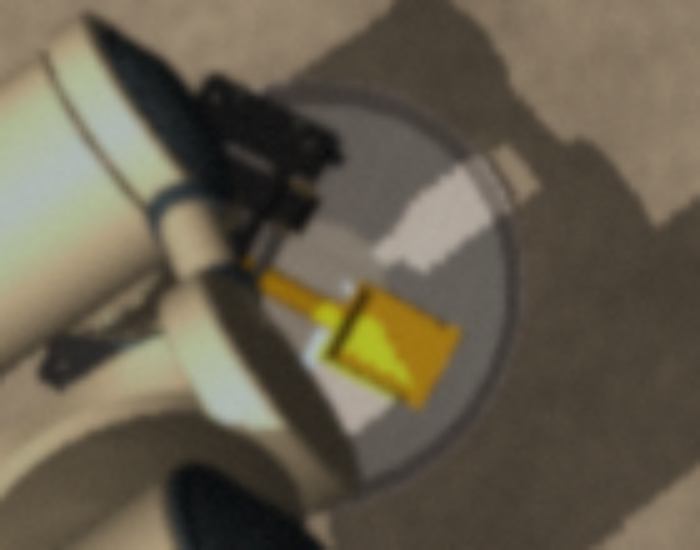

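The gripper is over the handle, with its fingers on both sides. The bowl is visible at crop (395,345). I'll descend, grip and lift.

```bash
python3 -m pendant '[[-0.05,0,0.4,0,0,0.3,60],[0,0,0.4,0,0,0,60],[0,0,0.3,0,0,0,60],[0,0,0.19,0,0,0,60],[0,0,0,0,0,0,0],[0,0,0,0,0,0,0],[0,0,0,0,0,0,0],[0,0,0,0,0,0,0],[0,0,0,0,0,0,0],[0,0,0,0,0,0,0]]'
python3 -m pendant '[[0,0,-0.4,0,0,0,0],[0,0,-0.8,0,0,0,0],[0,0,-0.9,0,0,0,0],[0,0,-0.9,0,0,-5,0],[0,0,-0.9,0,0,-5,0],[0,0,-0.9,0,0,-5,0],[0,0,-0.9,0,0,-5,0],[0,0,-0.9,0,0,-5,0],[0,0,-0.4,0,0,-2,0]]'
python3 plan.py .489 -.350 .15 0
```

```text
t: 3.57
position: [0.47, 0.4103, 0.0216]
tool_rot: [[0.458, 0.889, 0.001], [0.889, -0.458, 0.0], [0.001, 0.0, -1.0]]
contact_force: [-0.0, 0.3, -0.0]
gripper_width: 0.0232
grasp_force: 0.0
t: 4.32
position: [0.4706, 0.4107, 0.236]
tool_rot: [[-0.001, 1.0, 0.004], [1.0, 0.001, 0.003], [0.003, 0.004, -1.0]]
contact_force: [0.7, 0.3, -0.6]
gripper_width: 0.015
grasp_force: 30.0
at [0.4706 0.4107 0.236 ] yaw 0.0 tilt [0.0039 0.0028] w 0.0150 t 4.3 F [ 0.7  0.3 -0.6]
turn 0.0  shift units x -25.36 y 0.61 z 2.87
```

```bash
python3 -m pendant '[[-0.6,0,0,0,0,0,0],[-1,0,0,0,0,0,0],[-1,0,0,0,0,0,0],[-1,0,0,0,0,0,0],[-1,0,0,0,0,0,0],[-1,0,0,0,0,0,0],[-1,0,0,0,0,0,0],[-1,0,0,0,0,0,0],[-1,0,0,0,0,0,0],[-1,0,0,0,0,0,0],[-1,0,0,0,0,0,0],[-1,0.05,0,0,0,0,0],[-1,0.05,0,0,0,0,0],[-1,0.1,0,0,0,0,0],[-1,0.1,0,0,0,0,0],[-1,0.1,0,0,0,0,0],[-1,0.1,0,0,0,0,0],[-1,0.1,0,0,0,0,0],[-1,0,0,0,0,0,0],[-1,0,0,0,0,0,0]]' |head -2
python3 -m pendant '[[-1,0,0,0,0,0,0],[-1,0,0,0,0,0,0],[-1,0,0,0,0,0,0],[-1,0,0,0,0,0,0],[-1,0,0,0,0,0,0],[-0.6,0,0,0,0,0,0],[-0.16,0,0,0,0,0,0],[0,0,0,0,0,0,0]]' |head -2
python3 plan.py .489 -.350 .15 0
cat > sc.py <<'E'
from h import *
import sys
s=get_state(); p=s["position"]
for n in("side","top"):
    f=grab_frame(n); P=cloud(f); im=f["image"].astype(int)
    hsv=cv2.cvtColor(f["image"],cv2.COLOR_RGB2HSV)
    m=(hsv[...,0]>22)&(hsv[...,0]<35)&(hsv[...,1]>190)&(np.abs(P[...,0]-p[0])<.045)&(np.abs(P[...,1]-p[1])<.15)&(P[...,2]>p[2]-.07)&(P[...,2]<p[2]+.03)
    q=P[m]; print(n,len(q),"TCP",p.round(4))
    for a in np.arange(-.14,.1,.02):
        k=q[(q[:,1]-p[1]>=a)&(q[:,1]-p[1]<a+.02)]
        if len(k)>3: print("  y%+.2f"%a,len(k),"x mean %.4f"%k[:,0].mean(),"x %.3f..%.3f"%(k[:,0].min(),k[:,0].max()),"z %.4f..%.4f"%tuple(np.percentile(k[:,2],[5,95])))
    save(sys.argv[1]+n,f["image"])
    print("  yrange",q[:,1].min().round(4),q[:,1].max().round(4))
    if n=="side":
        v,u=np.nonzero(m); v,u=int(v.mean()),int(u.mean()); c=f["image"][max(0,v-80):v+80,max(0,u-80):u+80]; save(sys.argv[1]+"crop",cv2.resize(c,None,fx=3.5,fy=3.5))
E
python3 sc.py b
```

```text
t: 5.98
position: [0.4849, -0.1794, 0.2322]
t: 6.65
position: [0.4841, -0.3516, 0.2317]
at [ 0.4841 -0.3516  0.2317] yaw -0.3 tilt [ 0.0002 -0.0002] w 0.0152 t 6.7 F [-0.9  0.4 -1.5]
turn -0.3  shift units x 0.05 y 0.16 z 2.72
side 0 TCP [ 0.4841 -0.3516  0.2317]Traceback (most recent call last):
  File "sc.py", line 13, in <module>
    print("  yrange",q[:,1].min().round(4),q[:,1].max().round(4))
                     ~~~~~~~~~~^^
    return umr_minimum(a, axis, None, out, keepdims, initial, where)
ValueError: zero-size array to reduction operation minimum which has no identity
```

View pics/bside.png

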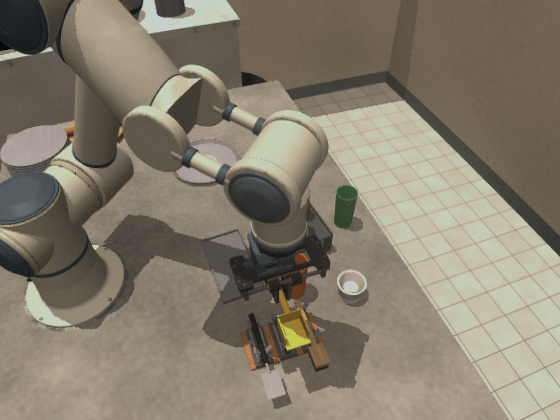

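The scoop is held, with its bowl at pixel (292,331) facing up. It may be pitched, so I'll measure that.

```bash
sed -i 's/(hsv\[...,0\]>22)&(hsv\[...,0\]<35)&(hsv\[...,1\]>190)/(hsv[...,0]>18)\&(hsv[...,0]<36)\&(hsv[...,1]>150)/; s/p\[2\]-.07/p[2]-.14/' sc.py; python3 sc.py c
```

```text
side 1090 TCP [ 0.4842 -0.3504  0.2316]
  y-0.12 203 x mean 0.4820 x 0.457..0.508 z 0.2031..0.2301
  y-0.10 263 x mean 0.4843 x 0.457..0.507 z 0.2024..0.2321
  y-0.08 242 x mean 0.4844 x 0.457..0.507 z 0.2032..0.2328
  y-0.06 261 x mean 0.4829 x 0.457..0.507 z 0.2049..0.2387
  y-0.04 59 x mean 0.4817 x 0.475..0.489 z 0.2246..0.2299
  y-0.02 52 x mean 0.4835 x 0.476..0.492 z 0.2237..0.2307
  y+0.00 10 x mean 0.4871 x 0.483..0.491 z 0.2226..0.2302
  yrange -0.4655 -0.3409
top 161 TCP [ 0.4842 -0.3504  0.2316]
  y+0.00 7 x mean 0.4899 x 0.487..0.493 z 0.2223..0.2286
  y+0.02 50 x mean 0.4847 x 0.477..0.493 z 0.2212..0.2304
  y+0.04 55 x mean 0.4840 x 0.468..0.497 z 0.2213..0.2344
  y+0.06 49 x mean 0.4837 x 0.468..0.499 z 0.2141..0.2393
  yrange -0.3398 -0.2856
```

View pics/ccrop.png

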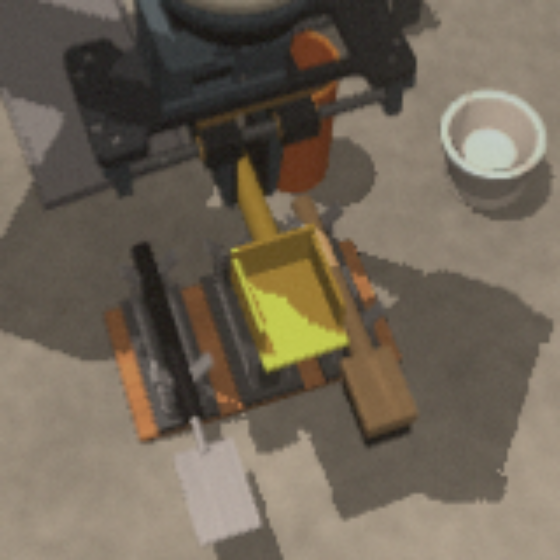

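```bash
python3 -m pendant '[[0,0.08,0.3,0,0,0,0],[0,0.08,0.8,0,0,0,0],[0,0,0.8,0,0,0,0],[0,0,0.8,0,0,0,0],[0,0,0.8,0,0,0,0],[0,0,0.6,0,0,0,0],[0,0,0.2,0,0,0,0],[0,0,0,0,0,0,0],[0,0,0,0,0,0,0]]' 
python3 plan.py .489 -.350 .060 0;python3 sc.py d
```

```text
t: 7.55
position: [0.4896, -0.3504, 0.1027]
tool_rot: [[0.004, 1.0, 0.0], [1.0, -0.004, -0.0], [-0.0, 0.0, -1.0]]
contact_force: [0.2, -0.9, -0.7]
gripper_width: 0.0156
grasp_force: 30.0
at [ 0.4896 -0.3504  0.1027] yaw -0.2 tilt [ 0.0001 -0.0001] w 0.0156 t 7.5 F [ 0.2 -0.9 -0.7]
turn -0.2  shift units x 0.01 y -0.02 z 1.42
side 847 TCP [ 0.4896 -0.3504  0.1027]
  y-0.12 145 x mean 0.4877 x 0.462..0.512 z 0.0732..0.1013
  y-0.10 205 x mean 0.4895 x 0.462..0.512 z 0.0739..0.1036
  y-0.08 209 x mean 0.4894 x 0.462..0.513 z 0.0743..0.1036
  y-0.06 187 x mean 0.4891 x 0.463..0.512 z 0.0755..0.1092
  y-0.04 55 x mean 0.4874 x 0.481..0.495 z 0.0946..0.1012
  y-0.02 45 x mean 0.4909 x 0.480..0.530 z 0.0156..0.1023
  yrange -0.4646 -0.3476
top 135 TCP [ 0.4896 -0.3504  0.1027]
  y+0.00 15 x mean 0.4921 x 0.488..0.499 z 0.0146..0.1006
  y+0.02 45 x mean 0.4897 x 0.483..0.497 z 0.0449..0.1017
  y+0.04 42 x mean 0.4898 x 0.475..0.504 z 0.0944..0.1080
  y+0.06 33 x mean 0.4891 x 0.475..0.504 z 0.0827..0.1122
  yrange -0.3379 -0.286
```

View pics/dcrop.png

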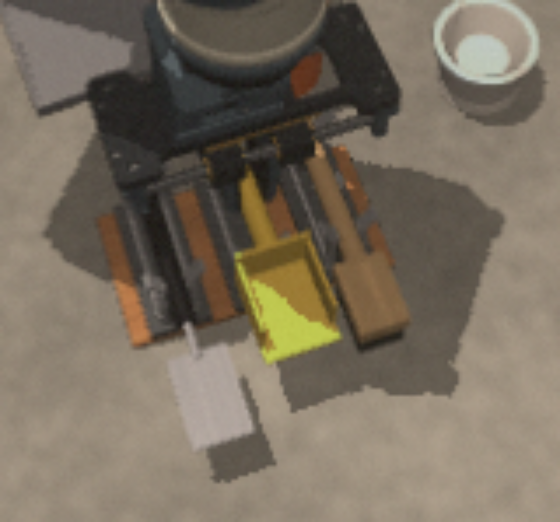

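The scoop is level over the middle clip, between its neighbours, so I'll press it in.

```bash
python3 -m pendant '[[0,0,0.25,0,0,0,0],[0,0,0.25,0,0,0,0],[0,0,0.25,0,0,0,0],[0,0,0.2,0,0,0,0],[0,0,0.2,0,0,0,0],[0,0,0.2,0,0,0,0]]' 
python3 -m pendant '[[0,0,0.1,0,0,0,0],[0,0,0,0,0,0,0],[0,0,0,0,0,0,0]]';python3 sc.py e
```

```text
t: 8.15
position: [0.4894, -0.351, 0.0616]
tool_rot: [[0.005, 1.0, 0.001], [1.0, -0.005, -0.0], [-0.0, 0.001, -1.0]]
contact_force: [-9.2, 4.4, 48.2]
gripper_width: 0.0153
grasp_force: 30.0
t: 8.4
position: [0.4895, -0.3513, 0.0595]
tool_rot: [[0.005, 1.0, 0.001], [1.0, -0.005, -0.001], [-0.001, 0.001, -1.0]]
contact_force: [-2.6, 0.6, 21.2]
gripper_width: 0.0151
grasp_force: 30.0
side 796 TCP [ 0.4895 -0.3513  0.0595]
  y-0.12 132 x mean 0.4861 x 0.462..0.511 z 0.0346..0.0617
  y-0.10 199 x mean 0.4899 x 0.462..0.513 z 0.0345..0.0651
  y-0.08 192 x mean 0.4887 x 0.462..0.513 z 0.0352..0.0646
  y-0.06 190 x mean 0.4884 x 0.462..0.525 z 0.0371..0.0714
  y-0.04 42 x mean 0.4875 x 0.480..0.495 z 0.0545..0.0617
  y-0.02 37 x mean 0.4887 x 0.482..0.496 z 0.0548..0.0614
  y+0.00 4 x mean 0.4945 x 0.494..0.496 z 0.0550..0.0584
  yrange -0.4653 -0.3347
top 0 TCP [ 0.4895 -0.3513  0.0595]Traceback (most recent call last):
  File "sc.py", line 13, in <module>
    print("  yrange",q[:,1].min().round(4),q[:,1].max().round(4))
                     ~~~~~~~~~~^^
    return umr_minimum(a, axis, None, out, keepdims, initial, where)
ValueError: zero-size array to reduction operation minimum which has no identity
```

```bash
python3 -m pendant '[[0,0,0,0,0,0,32],[0,0,0,0,0,0,32],[0,0,0,0,0,0,32],[0,0,0,0,0,0,32],[0,0,-0.3,0,0,0,32],[0,0,-0.6,0,0,0,32],[0,0,-0.9,0,0,0,32],[0,0,-1,0,0,0,60],[0,0,-1,0,0,6.8,91],[0,0,-1,0,0,6.8,91],[0,0,-1,0,0,6.8,91],[0,0,-1,0,0,6.8,91],[0,0,-0.6,0,0,6.8,91],[0,0,-0.3,0,0,6.8,91],[0,0,0,0,0,6.8,91],[0,0,0,0,0,6.8,91],[0,0,0,0,0,6.8,91],[0,0,0,0,0,6.8,91]]'
sed -i 's/.save(sys.argv\[1\]+n/;save(sys.argv[1]+n/;s/    print("  yrange"/    if len(q): print("  yrange"/' sc.py
python3 plan.py .6171 -.0823 .30 -68
python3 - <<'E'
from h import *
f=grab_frame("side"); P=cloud(f); hsv=cv2.cvtColor(f["image"],cv2.COLOR_RGB2HSV)
m=(hsv[...,0]>18)&(hsv[...,0]<36)&(hsv[...,1]>150)&(np.abs(P[...,0]-.489)<.035)&(np.abs(P[...,1]+.37)<.12)
q=P[m]
for a in np.arange(-.49,-.25,.02):
    k=q[(q[:,1]>=a)&(q[:,1]<a+.02)]
    if len(k)>3: print("%.2f"%a,len(k),k[:,0].mean().round(4),np.percentile(k[:,2],[5,95]).round(4))
save("f",cv2.resize(f["image"][250:400,220:370],None,fx=4,fy=4))
E
```

```text
t: 10.0
position: [0.4891, -0.3505, 0.2903]
tool_rot: [[0.931, 0.365, 0.0], [0.365, -0.931, -0.0], [0.0, 0.0, -1.0]]
contact_force: [0.4, 0.3, -0.7]
gripper_width: 0.0909
grasp_force: 0.0
at [ 0.4891 -0.3505  0.2903] yaw -68.6 tilt [ 0.0002 -0.0001] w 0.0909 t 10.0 F [ 0.4  0.3 -0.7]
turn -0.6  shift units x 7.31 y -6.69 z -0.32
-0.47 150 0.4867 [0.0351 0.0617]
-0.45 184 0.4889 [0.0354 0.0653]
-0.43 189 0.4895 [0.0355 0.0652]
-0.41 171 0.4885 [0.037  0.0722]
-0.39 45 0.4874 [0.0557 0.0621]
-0.37 47 0.4876 [0.0561 0.0623]
-0.35 47 0.4871 [0.0565 0.0628]
-0.33 41 0.4877 [0.057  0.0633]
-0.31 80 0.4894 [0.0545 0.0703]
```

View pics/f.png

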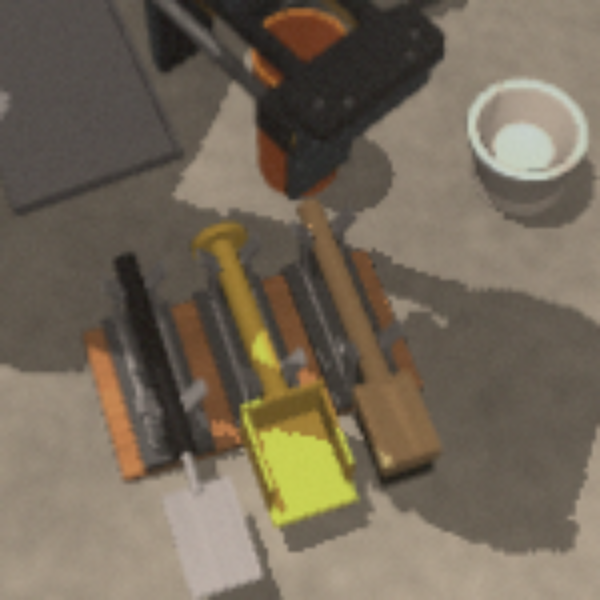

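The scoop is seated level in the middle clip, bowl up, from crop (218,237) to (300,455). The tumbler is next.

```bash
python3 -m pendant '[[0.73,-0.66,-0.05,0,0,-0.6,91],[0.73,-0.67,0,0,0,0,91],[0.73,-0.67,0,0,0,0,91],[0.73,-0.67,0,0,0,0,91],[0.73,-0.67,0,0,0,0,91],[0.73,-0.67,0,0,0,0,91],[0.73,-0.67,0,0,0,0,91],[0.73,-0.67,0,0,0,0,91],[0.73,-0.67,0,0,0,0,91],[0.73,-0.67,0,0,0,0,91],[0,0,0,0,0,0,91],[0,0,0,0,0,0,91],[0,0,0,0,0,0,91]]' |head -2
python3 plan.py .6171 -.0823 .153 -68
python3 - <<'E'
from h import *
f=grab_frame("side"); save("g",cv2.resize(f["image"][130:290,200:360],None,fx=3.7,fy=3.7))
E
```

```text
t: 11.13
position: [0.6155, -0.0822, 0.2914]
at [ 0.6155 -0.0822  0.2914] yaw -67.5 tilt [-0.0002 -0.0003] w 0.0910 t 11.1 F [-0.2  0.4  0.3]
turn 0.5  shift units x 0.05 y 0.02 z 4.61
```

View pics/g.png

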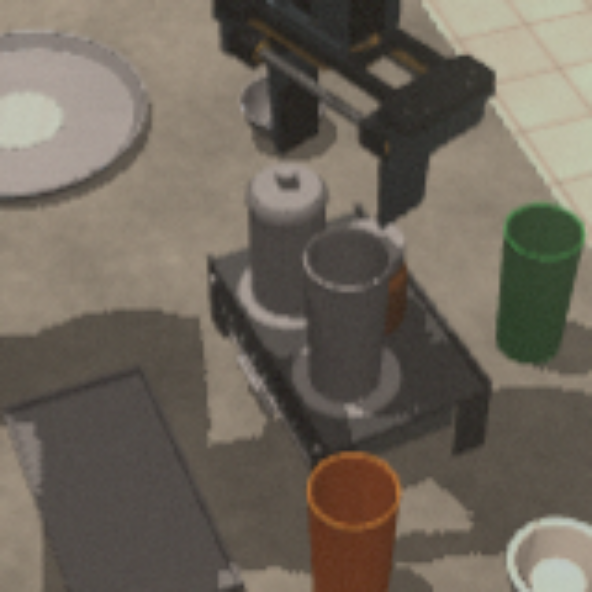

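```bash
python3 -m pendant '[[0.05,0,0.4,0,0,0.5,91],[0,0,0.8,0,0,0,91],[0,0,0.8,0,0,0,91],[0,0,0.8,0,0,0,91],[0,0,0.8,0,0,0,91],[0,0,0.6,0,0,0,91],[0,0,0.4,0,0,0,91],[0,0,0,0,0,0,91],[0,0,0,0,0,0,91]]'
python3 -m pendant '[[0,0,0,0,0,0,0],[0,0,0,0,0,0,0],[0,0,0,0,0,0,0],[0,0,0,0,0,0,0],[0,0,0,0,0,0,0],[0,0,0,0,0,0,0],[0,0,0,0,0,0,0],[0,0,0,0,0,0,0]]'
python3 plan.py .4335 -.139 .30 -68
```

```text
t: 11.93
position: [0.6168, -0.0823, 0.1532]
tool_rot: [[0.928, 0.371, -0.001], [0.371, -0.928, 0.0], [-0.001, -0.0, -1.0]]
contact_force: [0.1, 0.7, 1.2]
gripper_width: 0.091
grasp_force: 0.0
t: 12.6
position: [0.6174, -0.0814, 0.1537]
tool_rot: [[0.928, 0.372, 0.001], [0.372, -0.928, -0.0], [0.001, 0.0, -1.0]]
contact_force: [-1.6, -0.1, 5.8]
gripper_width: 0.0606
grasp_force: 29.5
at [ 0.6174 -0.0814  0.1537] yaw -68.2 tilt [ 0.0007 -0.0002] w 0.0606 t 12.6 F [-1.6 -0.1  5.8]
turn -0.2  shift units x -6.40 y -0.52 z -4.88
```

```bash
python3 -m pendant '[[0,0,-0.3,0,0,0,0],[0,0,-0.6,0,0,0,0],[0,0,-0.7,0,0,0,0],[0,0,-0.6,0,0,0,0],[-0.4,-0.06,0,0,0,0,0],[-0.8,-0.06,0,0,0,0,0],[-0.8,-0.06,0,0,0,0,0],[-0.8,-0.06,0,0,0,0,0],[-0.8,-0.06,0,0,0,0,0],[-0.8,-0.06,0,0,0,0,0],[-0.8,-0.06,0,0,0,0,0],[-0.8,-0.06,0,0,0,0,0],[-0.4,-0.04,0,0,0,0,0],[0,0,0.6,0,0,0,0],[0,0,0.8,0,0,0,0],[0,0,0.8,0,0,0,0],[0,0,0.8,0,0,0,0],[0,0,0.4,0,0,0,0],[0,0,0,0,0,0,0],[0,0,0,0,0,0,0]]'
python3 plan.py .4335 -.139 .0875 -68
```

```text
t: 14.27
position: [0.4334, -0.1383, 0.1173]
tool_rot: [[0.928, 0.372, -0.001], [0.372, -0.928, 0.0], [-0.001, -0.001, -1.0]]
contact_force: [0.2, -0.1, -1.4]
gripper_width: 0.0609
grasp_force: 29.7
at [ 0.4334 -0.1383  0.1173] yaw -68.2 tilt [-0.0007  0.0004] w 0.0609 t 14.3 F [ 0.2 -0.1 -1.4]
turn -0.2  shift units x -0.00 y 0.02 z 0.99
```

```bash
python3 -m pendant '[[0,0,0.3,0,0,0,0],[0,0,0.25,0,0,0,0],[0,0,0.2,0,0,0,0],[0,0,0.1,0,0,0,0],[0,0,0.05,0,0,0,0],[0,0,0.05,0,0,0,0],[0,0,0,0,0,0,0],[0,0,0,0,0,0,0]]'
python3 -m pendant '[[0,0,0.05,0,0,0,0],[0,0,0,0,0,0,0]]'
```

```text
t: 14.93
position: [0.4332, -0.1384, 0.0888]
tool_rot: [[0.928, 0.372, 0.0], [0.372, -0.928, -0.0], [0.0, 0.0, -1.0]]
contact_force: [0.9, -0.2, -2.2]
gripper_width: 0.0605
grasp_force: 29.7
t: 15.1
position: [0.4334, -0.1384, 0.0876]
tool_rot: [[0.928, 0.372, 0.001], [0.372, -0.928, -0.0], [0.001, 0.001, -1.0]]
contact_force: [-0.7, 0.3, 6.9]
gripper_width: 0.0605
grasp_force: 29.6
```

```bash
python3 -m pendant '[[0,0,0,0,0,0,91],[0,0,0,0,0,0,91],[0,0,0,0,0,0,91],[0,0,0,0,0,0,91],[0,0,0,0,0,0,91],[0,0,0,0,0,0,91],[0,0,-0.3,0,0,0,91],[0,0,-0.8,0,0,0,91],[0,0,-1,0,0,0,91],[0,0,-1,0,0,6.8,91],[0,0,-1,0,0,6.8,91],[0,0,-1,0,0,6.8,91],[0,0,-1,0,0,6.8,91],[0,0,-0.7,0,0,6.8,91],[0,0,-0.3,0,0,0,91],[0,0,0,0,0,0,91]]'|head -2
python3 plan.py .608 .0195 .30 -102
python3 - <<'E'
from h import *
f=grab_frame("side"); P=cloud(f)
def circ(P,c,r,z0,z1,R):
    from scipy.optimize import least_squares
    p=P[(np.hypot(P[...,0]-c[0],P[...,1]-c[1])<r)&(P[...,2]>z0)&(P[...,2]<z1)]
    return len(p),least_squares(lambda q:np.hypot(p[:,0]-q[0],p[:,1]-q[1])-R,c,loss="soft_l1",f_scale=.002).x.round(4)
print("tumbler",circ(P,(.433,-.138),.05,.12,.145,.031))
p=P[(np.hypot(P[...,0]-.65,P[...,1]+.027)<.06)&(P[...,2]>.14)&(P[...,2]<.16)]; print("jar",len(p),p.mean(0).round(4))
print("can",circ(P,(.608,.0195),.045,.168,.185,.031))
save("i",f["image"])
E
```

```text
t: 16.43
position: [0.4338, -0.1386, 0.3024]
at [ 0.4338 -0.1386  0.3024] yaw -102.0 tilt [ 0.0035 -0.0017] w 0.0911 t 16.4 F [ 0.5 -0.3  0.3]
turn 0.0  shift units x 4.58 y -6.36 z 0.08
tumbler (237, array([ 0.4328, -0.1394]))
jar 283 [ 0.6462 -0.0264  0.1484]
can (248, array([0.6069, 0.0222]))
```

View pics/i.png

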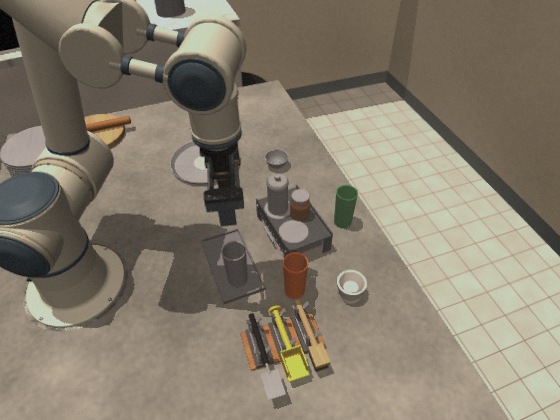

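The tumbler stands on the tray at (234,262), with the jar and canister undisturbed. Next I'll take the canister.

```bash
python3 -m pendant '[[0.46,-0.64,0,0,0,0,91],[0.46,-0.64,0,0,0,0,91],[0.46,-0.64,0,0,0,0,91],[0.46,-0.64,0,0,0,0,91],[0.46,-0.64,0,0,0,0,91],[0.46,-0.64,0,0,0,0,91],[0.46,-0.64,0,0,0,0,91],[0.46,-0.64,0,0,0,0,91],[0.46,-0.64,0,0,0,0,91],[0.46,-0.64,0,0,0,0,91],[0,0,0,0,0,0,91],[0,0,0,0,0,0,91],[0,0,0,0,0,0,91]]'|head -2
python3 plan.py .608 .0205 .153 -102
```

```text
t: 17.57
position: [0.6076, 0.0201, 0.2987]
at [0.6076 0.0201 0.2987] yaw -102.0 tilt [-0.0027 -0.    ] w 0.0908 t 17.6 F [ 1.5 -0.3  0.3]
turn -0.0  shift units x 0.01 y -0.02 z 4.86
```

```bash
python3 -m pendant '[[0,0,0.4,0,0,0,91],[0,0,0.8,0,0,0,91],[0,0,0.8,0,0,0,91],[0,0,0.8,0,0,0,91],[0,0,0.8,0,0,0,91],[0,0,0.8,0,0,0,91],[0,0,0.46,0,0,0,91],[0,0,0,0,0,0,91],[0,0,0,0,0,0,91],[0,0,0,0,0,0,0],[0,0,0,0,0,0,0],[0,0,0,0,0,0,0],[0,0,0,0,0,0,0],[0,0,0,0,0,0,0],[0,0,0,0,0,0,0],[0,0,0,0,0,0,0],[0,0,0,0,0,0,0]]'
python3 plan.py .4285 -.029 .0875 -102
```

```text
t: 18.98
position: [0.6088, 0.0201, 0.1549]
tool_rot: [[0.978, -0.211, 0.001], [-0.211, -0.978, -0.0], [0.001, 0.0, -1.0]]
contact_force: [-1.1, -1.9, 6.5]
gripper_width: 0.0606
grasp_force: 30.0
at [0.6088 0.0201 0.1549] yaw -102.2 tilt [ 0.0009 -0.0002] w 0.0606 t 19.0 F [-1.1 -1.9  6.5]
turn -0.2  shift units x -5.54 y 2.85 z 2.25
```

```bash
python3 -m pendant '[[0,0,-0.3,0,0,0,0],[0,0,-0.6,0,0,0,0],[0,0,-0.7,0,0,0,0],[0,0,-0.5,0,0,0,0],[-0.4,0.2,0,0,0,0,0],[-0.7,0.36,0,0,0,0,0],[-0.7,0.36,0,0,0,0,0],[-0.7,0.36,0,0,0,0,0],[-0.7,0.36,0,0,0,0,0],[-0.7,0.36,0,0,0,0,0],[-0.7,0.36,0,0,0,0,0],[-0.7,0.36,0,0,0,0,0],[-0.24,0.13,0,0,0,0,0],[0,0,0.6,0,0,0,0],[0,0,0.8,0,0,0,0],[0,0,0.8,0,0,0,0],[0,0,0.8,0,0,0,0],[0,0,0.4,0,0,0,0],[0,0,0,0,0,0,0],[0,0,0,0,0,0,0]]'
python3 plan.py .4285 -.029 .0885 -102
```

```text
t: 20.65
position: [0.4281, -0.0283, 0.1155]
tool_rot: [[0.978, -0.211, -0.001], [-0.211, -0.978, 0.0], [-0.001, -0.0, -1.0]]
contact_force: [0.1, -0.3, -2.0]
gripper_width: 0.0612
grasp_force: 30.0
at [ 0.4281 -0.0283  0.1155] yaw -102.2 tilt [-0.0009  0.0002] w 0.0612 t 20.6 F [ 0.1 -0.3 -2. ]
turn -0.2  shift units x 0.02 y 0.02 z 0.90
```

```bash
python3 -m pendant '[[0,0,0.3,0,0,0,0],[0,0,0.25,0,0,0,0],[0,0,0.2,0,0,0,0],[0,0,0.05,0,0,0,0],[0,0,0.05,0,0,0,0],[0,0,0.03,0,0,0,0],[0,0,0,0,0,0,0],[0,0,0,0,0,0,0]]'|sed -n '1,2p;4p'
python3 -m pendant '[[0,0,0.04,0,0,0,0],[0,0,0,0,0,0,0]]'
```

```text
t: 21.32
position: [0.4281, -0.0283, 0.0892]
contact_force: [0.3, -0.1, -2.2]
t: 21.48
position: [0.4285, -0.0287, 0.0886]
tool_rot: [[0.978, -0.21, 0.001], [-0.21, -0.978, -0.001], [0.002, 0.0, -1.0]]
contact_force: [-3.9, -4.0, 18.4]
gripper_width: 0.0606
grasp_force: 30.0
```

```bash
python3 -m pendant '[[0,0,0,0,0,0,91],[0,0,0,0,0,0,91],[0,0,0,0,0,0,91],[0,0,0,0,0,0,91],[0,0,0,0,0,0,91],[0,0,0,0,0,0,91],[0,0,-0.3,0,0,0,91],[0,0,-0.8,0,0,0,91],[0,0,-1,0,0,0,91],[0,0,-1,0,0,0,91],[0,0,-1,0,0,-4.3,91],[0,0,-1,0,0,-4.3,91],[0,0,-0.7,0,0,-4.3,91],[0,0,-0.3,0,0,-4.3,91],[0,0,0,0,0,0,91],[0,0,0,0,0,0,91]]'|head -2
python3 plan.py .6585 -.0265 .26 -85
python3 - <<'E'
from h import *
for n in("side","top"):
    f=grab_frame(n); P=cloud(f); 
    p=P[(np.hypot(P[...,0]-.655,P[...,1]+.027)<.06)&(P[...,2]>.142)&(P[...,2]<.16)]; print(n,"jar",len(p),p.mean(0).round(4),cv2.minEnclosingCircle((p[:,:2]*1000).astype(np.float32)))
    save("j"+n,f["image"])
E
```

```text
t: 22.82
position: [0.428, -0.0283, 0.2707]
at [ 0.428  -0.0283  0.2707] yaw -85.1 tilt [ 0.0005 -0.0001] w 0.0910 t 22.8 F [0.2 0.9 0.3]
turn -0.1  shift units x 7.66 y 0.61 z 0.36
side jar 211 [ 0.6568 -0.031   0.1484] ((657.8836059570312, -29.3389892578125), 27.165252685546875)
top jar 281 [ 0.6599 -0.0255  0.1487] ((659.7387084960938, -25.666900634765625), 25.745330810546875)
```

View pics/jside.png

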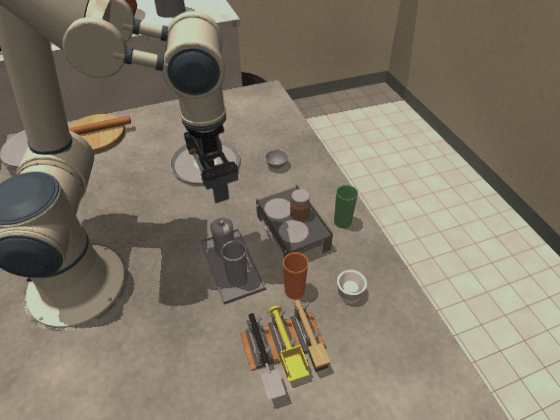

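The canister at (222,237) and the tumbler at (234,262) both stand on the tray, and the jar at (300,205) is free to reach. I'll pick up the jar.

```bash
python3 -m pendant '[[0.4,0.02,0,0,0,0,91],[0.85,0.06,0,0,0,0,91],[0.85,0.06,0,0,0,0,91],[0.85,0.06,0,0,0,0,91],[0.85,0.06,0,0,0,0,91],[0.85,0.06,0,0,0,0,91],[0.85,0.06,0,0,0,0,91],[0.85,0.06,0,0,0,0,91],[0.85,0.06,0,0,0,0,91],[0.47,0.07,0,0,0,0,91],[0,0,0.3,0,0,0,91],[0,0,0.7,0,0,0,91],[0,0,0.7,0,0,0,91],[0,0,0.5,0,0,0,91],[0,0,0,0,0,0,91],[0,0,0,0,0,0,91]]'|head -2
python3 plan.py .6588 -.0275 .115 -85
```

```text
t: 24.25
position: [0.658, -0.0249, 0.2035]
at [ 0.658  -0.0249  0.2035] yaw -85.0 tilt [-0.0028  0.0004] w 0.0908 t 24.2 F [0.3 0.6 0.2]
turn 0.0  shift units x 0.02 y 0.09 z 2.95
```

```bash
python3 -m pendant '[[0.02,0.08,0.4,0,0,0,91],[0,0,0.7,0,0,0,91],[0,0,0.7,0,0,0,91],[0,0,0.7,0,0,0,91],[0,0,0.4,0,0,0,91],[0,0,0.05,0,0,0,91],[0,0,0,0,0,0,91],[0,0,0,0,0,0,0],[0,0,0,0,0,0,0],[0,0,0,0,0,0,0],[0,0,0,0,0,0,0],[0,0,0,0,0,0,0],[0,0,0,0,0,0,0],[0,0,0,0,0,0,0],[0,0,0,0,0,0,0]]'
python3 plan.py .459 .383 .115 -85
```

```text
t: 25.5
position: [0.6597, -0.0272, 0.1168]
tool_rot: [[0.996, 0.088, 0.001], [0.088, -0.996, 0.0], [0.001, -0.0, -1.0]]
contact_force: [-1.5, 3.3, 6.1]
gripper_width: 0.0571
grasp_force: 30.0
at [ 0.6597 -0.0272  0.1168] yaw -85.0 tilt [0.0007 0.0003] w 0.0571 t 25.5 F [-1.5  3.3  6.1]
turn 0.0  shift units x -5.47 y -14.20 z 0.06
```

```bash
python3 -m pendant '[[0,0,-0.3,0,0,0,0],[0,0,-0.6,0,0,0,0],[0,0,-0.8,0,0,0,0],[0,0,-0.8,0,0,0,0],[0,0,-0.5,0,0,0,0],[-0.15,-0.4,0,0,0,0,0],[-0.3,-0.8,0,0,0,0,0],[-0.33,-0.85,0,0,0,0,0],[-0.33,-0.85,0,0,0,0,0],[-0.33,-0.85,0,0,0,0,0],[-0.33,-0.85,0,0,0,0,0],[-0.33,-0.85,0,0,0,0,0],[-0.33,-0.85,0,0,0,0,0],[-0.33,-0.85,0,0,0,0,0],[-0.33,-0.85,0,0,0,0,0],[-0.33,-0.85,0,0,0,0,0],[-0.33,-0.85,0,0,0,0,0],[-0.33,-0.85,0,0,0,0,0],[-0.33,-0.85,0,0,0,0,0],[-0.33,-0.85,0,0,0,0,0]]'|head -2
python3 -m pendant '[[-0.3,-0.8,0,0,0,0,0],[-0.15,-0.4,0,0,0,0,0],[-0.1,-0.3,0,0,0,0,0],[0,0,0,0,0,0,0],[0,0,0,0,0,0,0]]'|head -2
python3 plan.py .459 .383 .0495 -85
python3 - <<'E'
from h import *
f=grab_frame("side"); P=cloud(f); im=f["image"].astype(int)
m=(np.hypot(P[...,0]-.459,P[...,1]-.383)<.06)&(P[...,2]<.015)&(P[...,2]>-.01)&(im.min(-1)>150)
p=P[m]; print("white circle",len(p), cv2.minAreaRect((p[:,:2]*1000).astype(np.float32)) if len(p)>5 else "")
o=np.load("top0.npz")
for n in("top0.npz","side0.npz"):
    d=np.load(n); P=d["P"]; im=d["im"].astype(int); r=np.hypot(P[...,0]-.459,P[...,1]-.383)<.1
    q=im[r]; t=np.percentile(q.mean(-1),97); mm=r&(im.mean(-1)>t-25)&(im[...,2]>90); k=P[mm]; print(n,t,len(k),cv2.minEnclosingCircle((k[:,:2]*1000).astype(np.float32)))
save("k",cv2.resize(f["image"][90:230,140:300],None,fx=4,fy=4))
E
```

```text
t: 27.17
position: [0.4838, 0.3272, 0.2057]
t: 27.58
position: [0.4651, 0.3692, 0.206]
at [0.4651 0.3692 0.206 ] yaw -84.9 tilt [-0.0003 -0.0006] w 0.0568 t 27.6 F [ 0.3 -0.9 -4.4]
turn 0.1  shift units x -0.16 y -0.48 z 5.22
white circle 230 ((451.3529052734375, 387.0260009765625), (89.32923126220703, 65.55992889404297), 79.59798431396484)
top0.npz 176.33333333333334 2248 ((458.8651428222656, 382.9993591308594), 99.92850494384766)
side0.npz 176.45666666666662 303 ((458.52093505859375, 383.4132080078125), 99.20372772216797)
```

View pics/k.png

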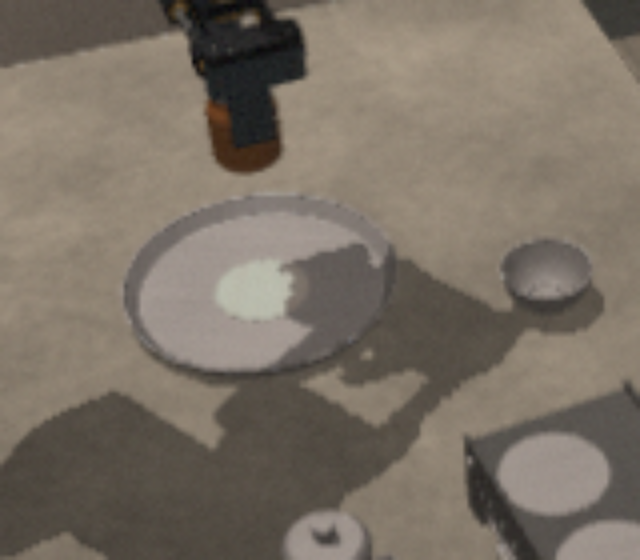

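```bash
python3 -m pendant '[[-0.13,-0.51,0.2,0,0,0,0],[0,0,0.6,0,0,0,0],[0,0,0.8,0,0,0,0],[0,0,0.8,0,0,0,0],[0,0,0.8,0,0,0,0],[0,0,0.7,0,0,0,0],[0,0,0.4,0,0,0,0],[0,0,0.2,0,0,0,0],[0,0,0,0,0,0,0],[0,0,0,0,0,0,0]]'|sed -n '1,2p;4p'
python3 plan.py .460 .384 .0495 -85
```

```text
t: 28.47
position: [0.4606, 0.384, 0.0717]
contact_force: [-1.0, -0.3, -2.7]
at [0.4606 0.384  0.0717] yaw -85.0 tilt [0.0003 0.0001] w 0.0573 t 28.5 F [-1.  -0.3 -2.7]
turn -0.0  shift units x -0.02 y -0.00 z 0.74
```

```bash
python3 -m pendant '[[0,0,0.2,0,0,0,0],[0,0,0.15,0,0,0,0],[0,0,0.1,0,0,0,0],[0,0,0.08,0,0,0,0],[0,0,0.06,0,0,0,0],[0,0,0.04,0,0,0,0],[0,0,0.03,0,0,0,0],[0,0,0,0,0,0,0],[0,0,0,0,0,0,0]]'|sed -n '1,2p;4p'
python3 -m pendant '[[0,0,0.03,0,0,0,0],[0,0,0.03,0,0,0,0],[0,0,0,0,0,0,0]]'|sed -n '1,2p;4p'
```

```text
t: 29.22
position: [0.46, 0.3844, 0.0516]
contact_force: [-1.0, 0.2, -4.1]
t: 29.47
position: [0.4601, 0.3845, 0.0499]
contact_force: [-0.9, -0.8, -0.7]
```

```bash
python3 -m pendant '[[0,0,0.02,0,0,0,0],[0,0,0,0,0,0,0]]'|sed -n '1,2p;4p'
python3 -m pendant '[[0,0,0,0,0,0,75],[0,0,0,0,0,0,75],[0,0,0,0,0,0,75],[0,0,0,0,0,0,75],[0,0,0,0,0,0,91],[0,0,0,0,0,0,91],[0,0,-0.3,0,0,0,91],[0,0,-0.8,0,0,0,91],[0,0,-1,0,0,0,91],[0,0,-1,0,0,3.4,91],[0,0,-1,0,0,3.4,91],[0,0,-1,0,0,3.4,91],[0,0,-1,0,0,3.4,91],[0,0,-1,0,0,3.4,91],[0,0,-0.6,0,0,0,91],[0,0,0,0,0,0,91]]'|head -2
python3 plan.py .4285 -.0285 .28 -102.2
```

```text
t: 29.63
position: [0.4601, 0.3845, 0.0498]
contact_force: [-2.9, -1.7, 9.8]
t: 30.97
position: [0.4613, 0.3853, 0.2853]
at [0.4613 0.3853 0.2853] yaw -102.0 tilt [0.0059 0.004 ] w 0.0911 t 31.0 F [ 0.2 -0.1 -0. ]
turn 0.2  shift units x 1.85 y 13.71 z 0.18
```

```bash
python3 -m pendant '[[0.06,0.4,0,0,0,0.2,91],[0.12,0.85,0,0,0,0,91],[0.12,0.9,0,0,0,0,91],[0.12,0.9,0,0,0,0,91],[0.12,0.9,0,0,0,0,91],[0.12,0.9,0,0,0,0,91],[0.12,0.9,0,0,0,0,91],[0.12,0.9,0,0,0,0,91],[0.12,0.9,0,0,0,0,91],[0.12,0.9,0,0,0,0,91],[0.12,0.9,0,0,0,0,91],[0.12,0.9,0,0,0,0,91],[0.12,0.9,0,0,0,0,91],[0.12,0.9,0,0,0,0,91],[0.12,0.9,0,0,0,0,91],[0.1,0.66,0,0,0,0,91],[0,0,0,0,0,0,91],[0,0,0,0,0,0,91],[0,0,0,0,0,0,91]]'|head -2
python3 plan.py .4285 -.0287 .0886 -102.2
python3 - <<'E'
from h import *
f=grab_frame("side"); P=cloud(f); save("l",cv2.resize(f["image"][100:300,120:320],None,fx=3,fy=3))
p=P[(np.hypot(P[...,0]-.46,P[...,1]-.384)<.06)&(P[...,2]>.072)&(P[...,2]<.095)]; print("jar",len(p),cv2.minEnclosingCircle((p[:,:2]*1000).astype(np.float32)),np.median(p[:,2]))
p=P[(np.hypot(P[...,0]-.428,P[...,1]+.028)<.03)&(P[...,2]>.122)&(P[...,2]<.145)]; print("knob",len(p),p.mean(0))
E
```

```text
t: 32.55
position: [0.4273, -0.0262, 0.2797]
at [ 0.4273 -0.0262  0.2797] yaw -102.2 tilt [-0.001   0.0003] w 0.0911 t 32.5 F [-1.   0.2  1. ]
turn 0.0  shift units x 0.06 y 0.07 z 6.37
jar 0 ((0.0, 0.0), 0.0) nan
knob 36 [ 0.42482696 -0.03382806  0.12994633]
  return _methods._mean(a, axis=axis, dtype=dtype,
  ret = ret.dtype.type(ret / rcount)
```

View pics/l.png

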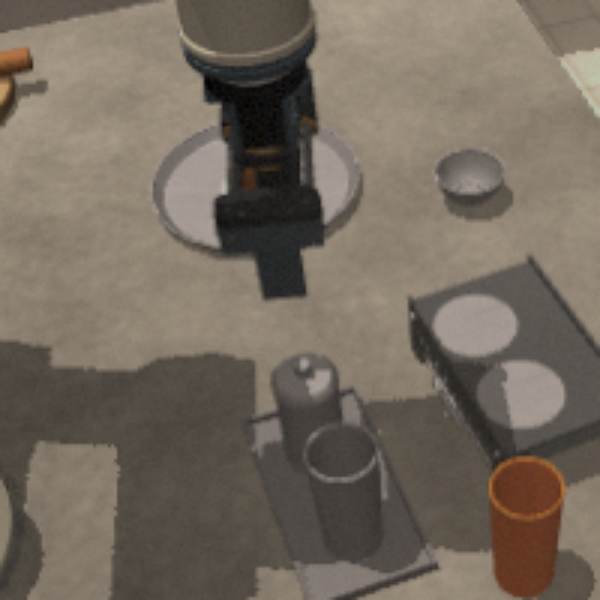

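The gripper hides the jar in this view. The canister at crop (305,400) and the tumbler at (345,490) stand on the tray. That was the last picture I'm allowed, so I'll check by numbers from here and put the canister back.

```bash
python3 -m pendant '[[0.06,0.07,0.4,0,0,0,91],[0,0,0.9,0,0,0,91],[0,0,0.9,0,0,0,91],[0,0,0.9,0,0,0,91],[0,0,0.9,0,0,0,91],[0,0,0.9,0,0,0,91],[0,0,0.8,0,0,0,91],[0,0,0.5,0,0,0,91],[0,0,0.14,0,0,0,91],[0,0,0,0,0,0,91],[0,0,0,0,0,0,0],[0,0,0,0,0,0,0],[0,0,0,0,0,0,0],[0,0,0,0,0,0,0],[0,0,0,0,0,0,0],[0,0,0,0,0,0,0],[0,0,0,0,0,0,0],[0,0,0,0,0,0,0]]'
python3 plan.py .6083 .0201 .165 -102.2
python3 - <<'E'
from h import *
for n in("side","top"):
    P=cloud(grab_frame(n))
    p=P[(np.hypot(P[...,0]-.46,P[...,1]-.384)<.06)&(P[...,2]>.072)&(P[...,2]<.095)]; print("jar",len(p),cv2.minEnclosingCircle((p[:,:2]*1000).astype(np.float32)) if len(p) else 0)
E
```

```text
t: 34.1
position: [0.4297, -0.0289, 0.0904]
tool_rot: [[0.978, -0.211, 0.001], [-0.211, -0.978, -0.0], [0.001, 0.0, -1.0]]
contact_force: [-0.1, -1.8, 8.7]
gripper_width: 0.0604
grasp_force: 30.0
at [ 0.4297 -0.0289  0.0904] yaw -102.2 tilt [ 0.001  -0.0003] w 0.0604 t 34.1 F [-0.1 -1.8  8.7]
turn 0.0  shift units x 5.47 y -2.86 z -2.49
jar 0 0
jar 298 ((461.0881042480469, 383.2169189453125), 26.765857696533203)
```

```bash
python3 -m pendant '[[0,0,-0.3,0,0,0,0],[0,0,-0.6,0,0,0,0],[0,0,-0.8,0,0,0,0],[0,0,-0.9,0,0,0,0],[0,0,-0.9,0,0,0,0],[0,0,-0.8,0,0,0,0],[0.4,-0.2,0,0,0,0,0],[0.7,-0.37,0,0,0,0,0],[0.7,-0.37,0,0,0,0,0],[0.7,-0.37,0,0,0,0,0],[0.7,-0.37,0,0,0,0,0],[0.7,-0.37,0,0,0,0,0],[0.7,-0.37,0,0,0,0,0],[0.6,-0.3,0,0,0,0,0],[0.3,-0.14,0,0,0,0,0],[0,0,0.3,0,0,0,0],[0,0,0.6,0,0,0,0],[0,0,0.4,0,0,0,0],[0,0,0,0,0,0,0],[0,0,0,0,0,0,0]]'|sed -n '1,2p;4p'
python3 plan.py .6095 .0201 .156 -102.2
```

```text
t: 35.87
position: [0.6073, 0.0201, 0.1793]
contact_force: [0.7, -0.2, -1.8]
at [0.6073 0.0201 0.1793] yaw -102.2 tilt [-0.0022  0.0001] w 0.0609 t 35.9 F [ 0.7 -0.2 -1.8]
turn 0.0  shift units x 0.07 y -0.02 z 0.78
```

```bash
python3 -m pendant '[[0.05,-0.02,0.2,0,0,0,0],[0,0,0.2,0,0,0,0],[0,0,0.15,0,0,0,0],[0,0,0.1,0,0,0,0],[0,0,0.06,0,0,0,0],[0,0,0,0,0,0,0],[0,0,0,0,0,0,0]]'|sed -n '1,2p;4p'
python3 -m pendant '[[0,0,0.04,0,0,0,0],[0,0,0,0,0,0,0]]'|sed -n '1,2p;4p'
```

```text
t: 36.45
position: [0.6103, 0.0206, 0.1586]
contact_force: [-0.2, 0.3, -0.8]
t: 36.62
position: [0.6103, 0.0206, 0.1575]
contact_force: [0.8, -1.2, -2.4]
```

```bash
python3 -m pendant '[[-0.03,0.01,0.03,0,0,0,0],[0,0,0.03,0,0,0,0],[0,0,0,0,0,0,0]]'|sed -n '1,2p;4p'
```

```text
t: 36.87
position: [0.6097, 0.0204, 0.1565]
contact_force: [-2.4, -1.3, 8.0]
```

```bash
python3 -m pendant '[[0,0,0,0,0,0,91],[0,0,0,0,0,0,91],[0,0,0,0,0,0,91],[0,0,0,0,0,0,91],[0,0,0,0,0,0,91],[0,0,0,0,0,0,91],[0,0,-0.3,0,0,0,91],[0,0,-0.8,0,0,0,91],[0,0,-1,0,0,0,91],[0,0,-1,0,0,0,91],[0,0,-0.9,0,0,-6.8,91],[0,0,-0.5,0,0,-6.8,91],[0,0,0,0,0,-6.8,91],[0,0,0,0,0,-6.8,91],[0,0,0,0,0,-6.8,91],[0,0,0,0,0,0,91],[0,0,0,0,0,0,91]]'|head -2
python3 plan.py .4333 -.1384 .0876 -68.2
```

```text
t: 38.28
position: [0.6093, 0.0205, 0.2911]
at [0.6093 0.0205 0.2911] yaw -68.4 tilt [ 0.0003 -0.    ] w 0.0910 t 38.3 F [-0.4 -0.5  0.2]
turn -0.2  shift units x -7.41 y 2.74 z 6.78
```

```bash
python3 -m pendant '[[-0.4,0.15,0,0,0,0,91],[-0.8,0.3,0,0,0,0,91],[-0.8,0.3,0,0,0,0,91],[-0.8,0.3,0,0,0,0,91],[-0.8,0.3,0,0,0,0,91],[-0.8,0.3,0,0,0,0,91],[-0.8,0.3,0,0,0,0,91],[-0.8,0.3,0,0,0,0,91],[-0.8,0.3,0,0,0,0,91],[-0.6,0.2,0,0,0,0,91],[0,0,0.4,0,0,0,91],[0,0,0.8,0,0,0,91],[0,0,0.6,0,0,0,91],[0,0,0.3,0,0,0,91],[0,0,0,0,0,0,91],[0,0,0,0,0,0,91]]'|head -2
python3 plan.py .4333 -.1384 .0876 -68.2
```

```text
t: 39.62
position: [0.4338, -0.1388, 0.228]
at [ 0.4338 -0.1388  0.228 ] yaw -68.2 tilt [-0.0003  0.0001] w 0.0911 t 39.6 F [0.1 0.1 0.7]
turn -0.0  shift units x -0.01 y -0.02 z 4.68
```

```bash
python3 -m pendant '[[0,-0.02,0.4,0,0,0,91],[0,0,0.8,0,0,0,91],[0,0,0.9,0,0,0,91],[0,0,0.9,0,0,0,91],[0,0,0.8,0,0,0,91],[0,0,0.6,0,0,0,91],[0,0,0.28,0,0,0,91],[0,0,0,0,0,0,91],[0,0,0,0,0,0,91],[0,0,0,0,0,0,0],[0,0,0,0,0,0,0],[0,0,0,0,0,0,0],[0,0,0,0,0,0,0],[0,0,0,0,0,0,0],[0,0,0,0,0,0,0],[0,0,0,0,0,0,0],[0,0,0,0,0,0,0]]'
python3 plan.py .6174 -.0816 .165 -68.2
```

```text
t: 41.03
position: [0.4339, -0.1382, 0.0876]
tool_rot: [[0.928, 0.372, 0.001], [0.372, -0.928, -0.0], [0.0, 0.0, -1.0]]
contact_force: [-0.6, 0.6, 7.9]
gripper_width: 0.0605
grasp_force: 29.4
at [ 0.4339 -0.1382  0.0876] yaw -68.2 tilt [ 0.0006 -0.0002] w 0.0605 t 41.0 F [-0.6  0.6  7.9]
turn 0.0  shift units x 6.38 y 0.52 z -2.58
```

```bash
python3 -m pendant '[[0,0,-0.3,0,0,0,0],[0,0,-0.6,0,0,0,0],[0,0,-0.8,0,0,0,0],[0,0,-0.9,0,0,0,0],[0,0,-0.9,0,0,0,0],[0,0,-0.8,0,0,0,0],[0.4,0.05,0,0,0,0,0],[0.8,0.06,0,0,0,0,0],[0.8,0.06,0,0,0,0,0],[0.8,0.06,0,0,0,0,0],[0.8,0.06,0,0,0,0,0],[0.8,0.06,0,0,0,0,0],[0.8,0.06,0,0,0,0,0],[0.8,0.06,0,0,0,0,0],[0.4,0.05,0,0,0,0,0],[0,0,0.3,0,0,0,0],[0,0,0.6,0,0,0,0],[0,0,0.4,0,0,0,0],[0,0,0,0,0,0,0],[0,0,0,0,0,0,0]]'|sed -n '1,2p;4p'
python3 plan.py .6174 -.0816 .1537 -68.2
```

```text
t: 42.7
position: [0.6168, -0.0811, 0.1765]
contact_force: [-0.2, -1.1, -1.8]
at [ 0.6168 -0.0811  0.1765] yaw -68.2 tilt [-0.0021  0.0005] w 0.0602 t 42.7 F [-0.2 -1.1 -1.8]
turn 0.0  shift units x 0.01 y 0.02 z 0.76
```

```bash
python3 -m pendant '[[-0.02,0.02,0.2,0,0,0,0],[0,0,0.2,0,0,0,0],[0,0,0.15,0,0,0,0],[0,0,0.1,0,0,0,0],[0,0,0.06,0,0,0,0],[0,0,0,0,0,0,0],[0,0,0,0,0,0,0]]'|sed -n '1,2p;4p'
python3 -m pendant '[[0,0,0.04,0,0,0,0],[0,0,0,0,0,0,0]]'|sed -n '1,2p;4p'
```

```text
t: 43.28
position: [0.6174, -0.082, 0.156]
contact_force: [-0.2, 0.6, -1.5]
t: 43.45
position: [0.6175, -0.082, 0.1548]
contact_force: [0.4, -0.1, -1.2]
```

```bash
python3 -m pendant '[[0,0,0.03,0,0,0,0],[0,0,0.02,0,0,0,0],[0,0,0,0,0,0,0]]'|sed -n '1,2p;4p'
```

```text
t: 43.7
position: [0.6176, -0.0819, 0.1537]
contact_force: [-1.7, 0.1, 4.7]
```

Contact, so I'll release, go up and back away towards the front, then check all poses by numbers.

```bash
python3 -m pendant '[[0,0,0,0,0,0,91],[0,0,0,0,0,0,91],[0,0,0,0,0,0,91],[0,0,0,0,0,0,91],[0,0,0,0,0,0,91],[0,0,0,0,0,0,91],[0,0,-0.3,0,0,0,91],[0,0,-0.8,0,0,0,91],[0,0,-1,0,0,0,91],[0,0,-1,0,0,0,91],[0,0,-1,0,0,0,91],[0,0,-0.6,0,0,0,91],[-0.5,0,-0.3,0,0,0,91],[-0.8,0,0,0,0,0,91],[-0.8,0,0,0,0,0,91],[-0.8,0,0,0,0,0,91],[-0.8,0,0,0,0,0,91],[-0.8,0,0,0,0,0,91],[-0.6,0,0,0,0,0,91],[0,0,0,0,0,0,91]]'|head -2
python3 - <<'E'
from h import *
from scipy.optimize import least_squares
def circ(P,c,r,z0,z1,R):
    p=P[(np.hypot(P[...,0]-c[0],P[...,1]-c[1])<r)&(P[...,2]>z0)&(P[...,2]<z1)]
    if len(p)<20: return len(p)
    return len(p),least_squares(lambda q:np.hypot(p[:,0]-q[0],p[:,1]-q[1])-R,c,loss="soft_l1",f_scale=.002).x.round(4)
for n in("top","side"):
    f=grab_frame(n); 
    for nm,P in(("before",np.load(n+"0.npz")["P"]),("after",cloud(f))):
        p=P[(np.hypot(P[...,0]-.46,P[...,1]-.384)<.05)&(P[...,2]>.072)&(P[...,2]<.095)]
        k=P[(np.hypot(P[...,0]-.608,P[...,1]-.02)<.025)&(P[...,2]>.188)&(P[...,2]<.21)]
        print(n,nm,"can",circ(P,(.608,.022),.045,.168,.185,.031),"knob",np.median(k,0).round(4),"tum",circ(P,(.617,-.082),.05,.185,.215,.031),"katori",circ(P,(.708,.291),.06,.03,.05,.042),"mortar",circ(P,(.707,-.285),.06,.045,.065,.04),"jar",cv2.minEnclosingCircle((p[:,:2]*1000).astype(np.float32)) if len(p) else 0)
    P=cloud(f); hsv=cv2.cvtColor(f["image"],cv2.COLOR_RGB2HSV)
    m=(hsv[...,0]>18)&(hsv[...,0]<36)&(hsv[...,1]>150)&(np.abs(P[...,0]-.489)<.03)&(P[...,1]<-.32)&(P[...,1]>-.39)&(P[...,2]>.03); print("handle",P[m].mean(0).round(4),m.sum(),np.percentile(P[m][:,2],95))
print(get_state()["t"],get_state()["position"])
E
```

```text
t: 45.37
position: [0.4727, -0.1396, 0.3041]
top before can (314, array([0.6098, 0.0182])) knob [0.608  0.0195 0.196 ] tum (134, array([ 0.6179, -0.0805])) katori (161, array([0.6945, 0.2813])) mortar (270, array([ 0.7043, -0.2786])) jar 0
top after can (318, array([0.6096, 0.0209])) knob [0.6062 0.022  0.196 ] tum (128, array([ 0.6176, -0.0814])) katori (151, array([0.6947, 0.2823])) mortar (275, array([ 0.7043, -0.2778])) jar ((461.0568542480469, 383.2711181640625), 26.81987953186035)<stdin>:14: RuntimeWarning: Mean of empty slice.
  ret = um.true_divide(
Traceback (most recent call last):
IndexError: index -1 is out of bounds for axis 0 with size 0
```

```bash
python3 - <<'E'
from h import *
f=grab_frame("side"); P=cloud(f); hsv=cv2.cvtColor(f["image"],cv2.COLOR_RGB2HSV)
m=(hsv[...,0]>18)&(hsv[...,0]<36)&(hsv[...,1]>150)&(np.abs(P[...,0]-.489)<.03)&(P[...,1]<-.32)&(P[...,1]>-.39)&(P[...,2]>.03); print(m.sum(), np.nanmean(P[m],0), np.percentile(P[m][:,2],95) if m.any() else 0)
if m.sum()>50: print(sign_off())
E
```

```text
159 [ 0.48720693 -0.35423018  0.05934243] 0.06272633788783942
the job is handed in; nothing more can be done
None
```

The job is handed in at about 45 s of the 144 s: the scoop is in the clip, the jar stands inside the thali circle, the tumbler and canister are back within about 1 mm and 3 mm of their spots, and the katori and mortar measure unmoved.

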